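# Make up a study kit and an unwind kit

## Robot

A 6-joint arm with a two-finger parallel gripper is mounted at the origin on a cart in front of the work surface, level with it; the furniture and walls round the work are solid. World frame = base frame: x ahead of the robot, y to its left, z up, the work surface at z = 0. Lengths are in mm, angles in rad, forces in N, time in s.
With the tool pointing down it reaches from about 350 to 875 mm from the base axis. Payload 4.2 kg.
Tool frame: the origin (TCP) lies between the finger pads; the fingertips stand 17 mm ahead of it and the grasp point (between the pads) lies 2 mm behind it; z points along the fingers, y is the line along which they close (so a half turn about z gives the same grasp; the last joint's range is limited). The gripper opens to 85 mm and grips with 20 to 120 N. Pads are 22 mm wide; open, the fingers measure 114 mm over their backs; the gripper's body (76 mm by 85 mm) begins 54 mm behind the grasp point. The pads swing forward as they close: fully open they stand 13 mm farther back than shut.
Start: joints at [1.407, 0.385, 0.008, 0, -1.194, -0.259], TCP at [256.414, 569.957, 248.312] pointing down, gripper open.
Joint ranges: [-3.14, 3.14], [-1.21, 2.06], [-1.07, 1.41], [-3.16, 2.05], [-2.99, -0.16], [-3.1, 3.1]. Speed limits (rad/s): [2.79, 2.79, 3.14, 3.14, 3.14, 3.14].

## Interface

Orientations are given as a unit quaternion [x, y, z, w].
In Python, from bench import arm, camrig, probe_bus gives the robot as it stands (arm), with the cameras (camrig) and the readings (probe_bus).
- The arm moves only by the shell command python3 jog.py 'ROWS' [OPENING]. ROWS is rows parted by semicolons, their numbers by spaces, 1 to 10 of them, each of 6 numbers: dx, dy, dz in mm, then a rotation vector rx, ry, rz in rad; each row is the pose to reach, as a shift and turn from the pose commanded when the command began, along the tool's axes at that moment; what a row does not reach only later rows make up. A row lasts 1/10 s, in which the tool goes at most 50 mm and 0.15 rad, less where a joint would pass 70% of its speed; a pose out of reach is approached as far as the arm can. OPENING is the finger opening in mm, set as the command begins (- or left out keeps the last). The fingers move at their own pace and stop on an object; the grip force is fixed at half the most. Time passes only in rows, so rows that do not move let the fingers close. It prints the time, the measured TCP pose, the force, the opening and the grip force at its end.
- probe_bus.read_state(): the state, without advancing time (a new reading comes with each control period).
- camrig.get_image(name): name is "side" or "top" or "wrist"; returns the picture (420x560x3 uint8, blue, green, red); there is no depth.
- camrig.get_calibration(name): a dict with "K" (3x3 intrinsics, pixels), "rvec" (rotation vector, rad) and "tvec" (3), from world to camera coordinates, as OpenCV has them. Camera axes: x right, y down, z forward; pixel columns grow to the right and rows downward; lengths in mm; the calibration is good to about 2 mm. A picture is of the moment at which its call begins: read the wrist's pose just before it. get_calibration takes no time and is no camera call; for the wrist camera it gives the pose at the moment of the call.
- arm.job_done(): hands the job in; it is judged then, once.
The state is a dict: "clock": time; "joints": joint angles; "joint_vel": joint speeds; "joint_efforts": joint torques, N m; "position": TCP position; "ee_rot": TCP orientation; "contact_force": force on the tool from outside, world axes, zero at the start; "wrist_torque": the same for the moment, N m; "gripper_width": finger opening in mm; "grasp_force": force on a finger pad.
Only numpy, scipy, OpenCV 4.12 (cv2) and the standard library are available. Lean on these libraries where they do the work, as an engineer would, in place of code of your own. Each camera call takes 0.05 s, during which the arm holds its last target. There are 200 camera calls.

## Task

Make up two kits from the row of things along the desk's front edge (not the look-alikes at the wall). Study kit, blue tray: the glue stick standing upright on the round black pad, the eraser lying flat in the other compartment. Unwind kit, orange tray: the hand cream pot upright on the round black pad with the tea light standing centred on its lid, and the earbud case lying flat in the other compartment. Leave the USB stick, the tape roll and the charging puck where they are.

Things in the scene. Friction and masses are not known exactly. Their poses are not given: they have to be found in the camera images.
- blue_tray: Blue plastic kit tray: fixed, 90 (x) x 171 (y) x 12 mm high; walls, divider and floor 3 mm thick. Two open compartments, each 84 (x) x 81 (y) mm inside, centred at x = 0, y = +42 and y = -42 mm in the tray's frame. The one at +y has a flat round black pad of 72 mm diameter (under 1 mm thick) on its floor; the one at -y is plain. Origin: centre of the underside; z up.
- orange_tray: Orange plastic kit tray: fixed, 90 (x) x 171 (y) x 12 mm high; walls, divider and floor 3 mm thick. Two open compartments, each 84 (x) x 81 (y) mm inside, centred at x = 0, y = +42 and y = -42 mm in the tray's frame. The one at +y has a flat round black pad of 72 mm diameter (under 1 mm thick) on its floor; the one at -y is plain. Origin: centre of the underside; z up.
- cream_pot: Squat round pot with a cream-white body and wide beige lid, 62 mm diameter, 35 mm high, flat top. Origin: centre of its underside, z up. Loose; starts in the row of stock at the front of the worktop.
- tea_light: Small round tea light, green wax in a thin metal cup, 38 mm diameter, 15 mm high. Origin: centre of its underside, z up. Loose; starts in the row of stock at the front of the worktop.
- glue_stick: Glue stick standing upright, light grey body with a dark grey cap, 27 mm diameter, 90 mm high. Origin: centre of its underside, z up (cap). Loose; starts in the row of stock at the front of the worktop.
- eraser: White eraser in a blue sleeve lying flat, 46 (x) x 23 (y) x 13 mm high. Origin: centre of its underside, z up; x is its long axis. Loose; starts in the row of stock at the front of the worktop.
- earbud_case: White rounded earbud case lying flat, 46 (x) x 58 (y) x 22 mm high. Origin: centre of its underside, z up; y is its long axis. Loose; starts in the row of stock at the front of the worktop.
- usb_stick: Dark green USB stick with a metal plug, lying flat, 49 (x) x 18 (y) x 8 mm. Origin: centre of its underside. Lies at the right end of the front row but belongs to neither kit: leave it alone.
- tape_roll: Roll of brown tape lying flat behind the trays, 96 mm diameter, 48 mm high. Origin: centre of its underside. Leave it alone.
- charging_puck: Black round charging puck at the back right, 72 mm diameter, 18 mm high. Origin: centre of its underside. Leave it alone.

How it is judged:
By the outcome, as a careful person would: the job done as asked, in the order asked, and still so for the second after the job is handed in, with the robot touching nothing.
It also fails if it takes over 128 s, if anything falls off the work surface, if the arm or the gripper's body presses on something with over 40 N, if the wrist force passes 120 N, or if a joint passes its speed limit or range.

## Working session

There is one attempt and no reset: what is moved stays moved. The work goes in short steps, Python scripts to look and compute and a shell command to move; the robot and the scene stay as the last step left them, time stands still between calls to the robot, and variables do not carry over. Pictures are saved under pics/ and viewed, at most 14 in all, crops included, and the job is handed in when it is done.

```bash
ls; mkdir -p pics; python3 - <<'E'
from bench import arm, camrig, probe_bus
import cv2
for n in("top","side"):
    im=camrig.get_image(n); cv2.imwrite(f"pics/{n}0.png",im)
    c=camrig.get_calibration(n); print(n,c)
s=probe_bus.read_state(); print(s)
E
```

```text
bench.py
jog.py
pics
top {'K': array([[466.41258776,   0.        , 282.73887835],
       [  0.        , 466.41258776, 214.60100898],
       [  0.        ,   0.        ,   1.        ]]), 'rvec': array([ 2.12910698, -2.15987234,  0.17134151]), 'tvec': array([172.0406874 , 608.19337262, 869.33637811])}
side {'K': array([[505.45578208,   0.        , 283.77476023],
       [  0.        , 505.45578208, 206.43302679],
       [  0.        ,   0.        ,   1.        ]]), 'rvec': array([ 1.88979842, -0.76760337,  0.52119064]), 'tvec': array([-317.12215757,  269.2225237 ,  709.48480824])}
{'clock': 0.1, 'joints': array([ 1.40660032e+00,  3.85452611e-01,  6.73635757e-03, -4.16176748e-04,
       -1.19401332e+00, -2.58625915e-01]), 'joint_vel': array([ 0.00127713, -0.0004665 ,  0.00172692,  0.00364548, -0.00013719,
       -0.00090551]), 'joint_efforts': array([-9.57703924e-05, -3.93315661e+01,  1.88930744e+01,  4.19797719e+00,
       -2.57525331e-03,  7.70627508e-06]), 'position': array([256.22945831, 569.51113195, 247.33984315]), 'ee_rot': array([ 9.77719230e-01, -2.09914593e-01, -1.47579869e-04,  9.74674448e-04]), 'contact_force': array([0.78304776, 0.61933728, 0.28610242]), 'wrist_torque': array([0.02781   , 0.0384792 , 0.01392268]), 'grasp_force': 0.0, 'gripper_width': 85.37332869546012}
```

View pics/top0.png

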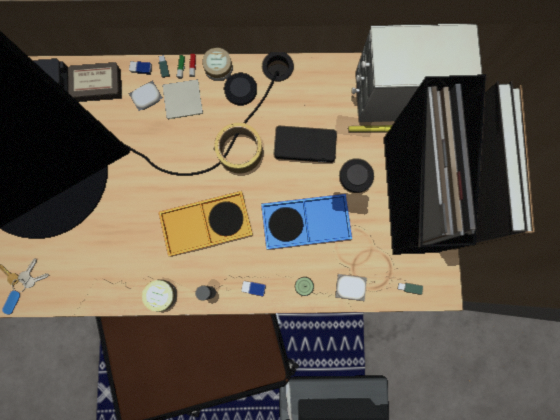

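View pics/side0.png

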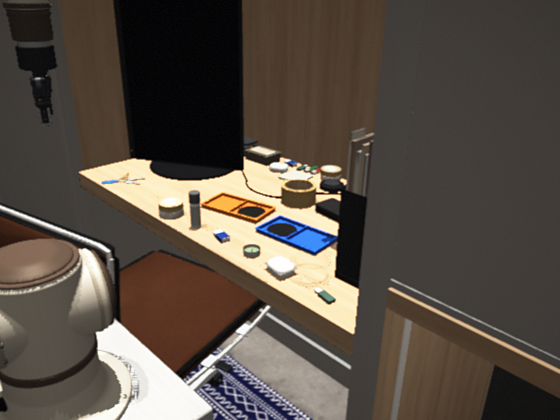

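Top view: the front row is pot (157,296), glue (205,293), eraser (254,289), tea light (304,287), earbud case (351,288) and USB (410,288). The orange pad is at (226,218) and the blue pad at (286,224). The side view shows the same row: pot (171,208), glue (195,210), eraser (221,236), tea light (251,250) and case (281,267).

```bash
cat > h.py <<'E'
import cv2, numpy as np
from bench import arm, camrig, probe_bus
def cal(n):
    c=camrig.get_calibration(n); R=cv2.Rodrigues(np.array(c["rvec"],float))[0]; return c["K"],R,np.array(c["tvec"],float)
def ray(C,uv):
    K,R,t=C; d=R.T@np.linalg.inv(K)@np.array([uv[0],uv[1],1.]); return -R.T@t,d/np.linalg.norm(d)
def plane(C,uv,z):
    o,d=ray(C,uv); return o+d*(z-o[2])/d[2]
def tri(C1,u1,C2,u2):
    o1,d1=ray(C1,u1);o2,d2=ray(C2,u2)
    s=np.linalg.lstsq(np.c_[d1,-d2],o2-o1,rcond=None)[0]
    a,b=o1+s[0]*d1,o2+s[1]*d2; return (a+b)/2,np.linalg.norm(a-b)
def proj(C,p):
    K,R,t=C; q=K@(R@np.array(p,float)+t); return q[:2]/q[2]
E
python3 - <<'E'
from h import *
np.set_printoptions(precision=1,suppress=True)
T,S=cal("top"),cal("side")
print("cams",ray(T,(280,210))[0],ray(S,(280,210))[0])
t={"pot":(157,296),"glue":(205,293),"eraser":(254,289),"tea":(304,287),"case":(351,288),"usb":(410,288),"Opad":(226,218),"Bpad":(286,224)}
s={"pot":(171,205),"glue":(195,194),"eraser":(221,236),"tea":(251,247),"case":(281,264),"usb":(325,296),"Opad":(253,212),"Bpad":(283,230)}
for k in t: print(k,*tri(T,t[k],S,s[k]))
im=cv2.imread("pics/top0.png"); 
c=im[180:310,130:440]; cv2.imwrite("pics/crop0.png",cv2.resize(c,None,fx=2.5,fy=2.5,interpolation=cv2.INTER_CUBIC))
E
```

```text
cams [470.9 170.  951.1] [-160.8 -592.5  547.3]
pot [458.2 411.3  19.1] 4.654828064938316
glue [462.1 308.2  80.5] 1.6587827311397396
eraser [467.5 222.5   1.8] 1.3100149867400779
tea [470.1 122.5  13.3] 1.405629479632896
case [467.1  28.7  13.4] 2.6000770294680815
usb [464.9 -92.7  -2. ] 1.5814593907698489
Opad [614.4 279.2  -4.3] 3.8482342923061963
Bpad [599.7 155.5  -3.7] 2.9112039600146686
```

View pics/crop0.png

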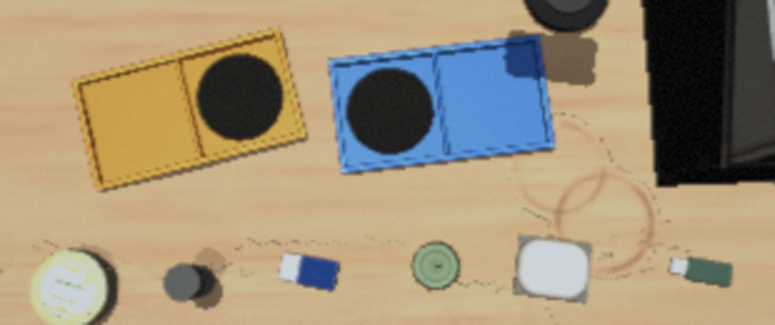

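The dark square in the blue tray is only a shadow. Next I'll survey with the wrist camera, starting with a move helper that prints deltas in tool axes.

```bash
cat > go.py <<'E'
import sys
from h import *
from scipy.spatial.transform import Rotation as Ro
x,y,z,yaw=map(float,sys.argv[1:5])
s=probe_bus.read_state(); R=Ro.from_quat(s["ee_rot"]); c,q=np.cos(yaw),np.sin(yaw)
G=Ro.from_matrix([[c,q,0],[q,-c,0],[0,0,-1]])
d=R.inv().apply(np.array([x,y,z])-s["position"]); r=(R.inv()*G).as_rotvec()
print("d",d.round(1),"r",r.round(3),"rows",round(max(np.linalg.norm(d)/50,np.linalg.norm(r)/.15),1),"j",s["joints"].round(2),"t",s["clock"])
E
python3 go.py 430 270 330 -1.571
```

```text
d [281.4 201.9 -82.2] r [ 2.000e-03 -1.000e-03  1.148e+00] rows 7.7 j [ 1.41  0.39  0.01 -0.   -1.19 -0.26] t 0.1
```

```bash
python3 jog.py '281 202 -82 0 0 1.148;281 202 -82 0 0 1.148;281 202 -82 0 0 1.148;281 202 -82 0 0 1.148;281 202 -82 0 0 1.148;281 202 -82 0 0 1.148;281 202 -82 0 0 1.148;281 202 -82 0 0 1.148;281 202 -82 0 0 1.148;281 202 -82 0 0 1.148'
python3 - <<'E'
from h import *
np.set_printoptions(precision=1,suppress=True)
C=cal("wrist"); im=camrig.get_image("wrist"); cv2.imwrite("pics/w0.png",im); np.savez("w0.npz",K=C[0],R=C[1],t=C[2])
print(ray(C,(280,210)),plane(C,(0,0),0),plane(C,(559,419),0)); s=probe_bus.read_state();print(s["position"],s["joints"])
E
python3 go.py 430 270 330 -1.571
```

```text
clock: 1.1
position: [429.5, 270.5, 329.8]
ee_rot: [0.708, -0.706, -0.0, 0.0]
contact_force: [-0.3, 0.0, -0.7]
gripper_width: 85.6
grasp_force: 0.0
(array([428.4, 188.1, 455.6]), array([ 0. ,  0.3, -0.9])) [762.4  80.6   0. ] [-77.5 744.5   0. ]
[429.3 270.9 329.7] [ 0.9  0.1 -0.1 -0.  -1.3 -0.9]
d [ 0.9 -0.7 -0.3] r [ 0.001 -0.001  0.003] rows 0.0 j [ 0.88  0.13 -0.13 -0.   -1.31 -0.88] t 1.15
```

View pics/w0.png

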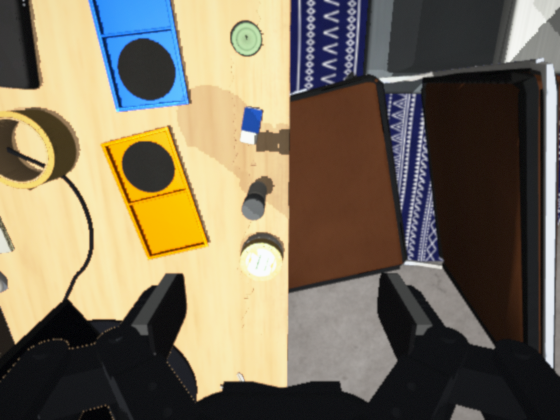

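Wrist view shows the pads at (146,69) blue and (149,166) orange, tea (247,39), eraser (251,125), glue cap (254,205 lies top end), pot (262,260). I'll take a second view 130 mm along, then measure by colour masks.

```bash
python3 jog.py '50 0 0 0 0 0;100 0 0 0 0 0;130 0 0 0 0 0;130 0 0 0 0 0;130 0 0 0 0 0'
python3 - <<'E'
from h import *
C=cal("wrist"); im=camrig.get_image("wrist"); cv2.imwrite("pics/w1.png",im); np.savez("w1.npz",K=C[0],R=C[1],t=C[2])
E
```

```text
clock: 1.65
position: [429.6, 141.0, 330.1]
ee_rot: [0.708, -0.707, -0.0, 0.0]
contact_force: [-0.5, 0.2, 0.4]
gripper_width: 85.4
grasp_force: 0.0
```

View pics/w1.png

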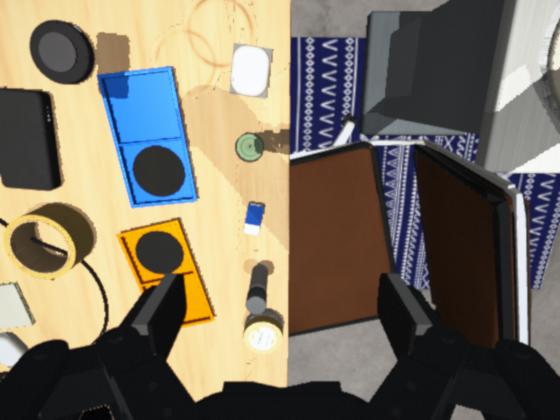

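View w1: case (250,70), tea (250,147), eraser (254,217), glue cap top (257,303), pot (263,336), blue pad (158,171), orange pad (160,252).

```bash
cat > seg.py <<'E'
from h import *
np.set_printoptions(precision=1,suppress=True)
def ld(n): z=np.load(n+".npz"); return (z["K"],z["R"],z["t"]),cv2.imread(f"pics/{n}.png")
def blob(im,roi,f):
    x0,x1,y0,y1=roi; c=im[y0:y1,x0:x1]; h=cv2.cvtColor(c,cv2.COLOR_BGR2HSV)
    m=f(h[...,0].astype(int),h[...,1].astype(int),h[...,2].astype(int)).astype(np.uint8)
    m=cv2.morphologyEx(m,cv2.MORPH_OPEN,np.ones((2,2)))
    k=max(cv2.findContours(m,cv2.RETR_EXTERNAL,cv2.CHAIN_APPROX_NONE)[0],key=cv2.contourArea)
    return k.reshape(-1,2)+[x0,y0]
def ell(k): e=cv2.fitEllipse(cv2.convexHull(k.astype(np.int32))if len(k)>8 else k); return np.array(e[0]),e[1]
dark=lambda h,s,v:v<60
green=lambda h,s,v:(h>40)&(h<85)&(s>50)
blue=lambda h,s,v:(h>100)&(h<130)&(s>120)
lblue=lambda h,s,v:(h>95)&(h<125)&(s>100)
orange=lambda h,s,v:(h>10)&(h<25)&(s>200)
white=lambda h,s,v:(s<40)&(v>170)
E
python3 - <<'E'
from seg import *
T=(cal("top"),cv2.imread("pics/top0.png")); W0,W1=ld("w0"),ld("w1")
R={"Bpad":(dark,[(114,182,30,108),(130,186,140,200),(265,308,203,246)]),
"Opad":(dark,[(118,180,136,196),(133,186,228,274),(206,246,199,238)]),
"tea":(green,[(225,270,15,62),(230,270,125,168),(290,320,272,302)])}
for n,(f,rs) in R.items():
    p=[]
    for (C,im),r in zip((W0,W1,T),rs):
        k=blob(im,r,f); e=ell(k); p.append((C,e[0])); print(n,e)
    for a,b in((0,1),(0,2),(1,2)): print(" ",*tri(*p[a],*p[b]))
z=0
for n,f,W,r in(("B",lblue,W0,(85,195,0,120)),("B",lblue,W1,(85,205,55,215)),("O",orange,W0,(90,215,120,265)),("B",lblue,T,(250,365,185,260)),("O",orange,T,(150,262,185,262))):
    k=blob(W[1],r,f); q=np.array([plane(W[0],u,12)[:2] for u in k],np.float32); b=cv2.minAreaRect(q); print(n,b)
for W,r in((W0,(225,275,95,160)),(W1,(230,275,190,245)),(T,(235,275,278,300))):
    k=blob(W[1],r,blue); q=np.array([plane(W[0],u,13)[:2] for u in k],np.float32); print("sleeve",k.mean(0),cv2.minAreaRect(q))
    k=blob(W[1],r,white); q=np.array([plane(W[0],u,13)[:2] for u in k],np.float32); print("white",k.mean(0),cv2.minAreaRect(q))
for W,r in((W1,(225,280,35,110)),(T,(330,372,270,305))):
    k=blob(W[1],r,white); print("case",k.mean(0),ell(k)); q=np.array([plane(W[0],u,20)[:2] for u in k],np.float32); print(cv2.minAreaRect(q))
a=W0[1][180:300,220:300];b=W1[1][250:370,220:300]; c=W1[1][30:150,220:300]
cv2.imwrite("pics/c1.png",cv2.resize(np.hstack([a,b,c]),None,fx=3.3,fy=3.3,interpolation=cv2.INTER_CUBIC))
E
```

```text
Bpad (array([147.1,  69.9]), (52.44672775268555, 61.03508377075195))
Bpad (array([159.4, 171.8]), (45.65620422363281, 51.837318420410156))
Bpad (array([286.6, 225. ]), (32.69963836669922, 33.06066131591797))
  [595.9 157.5   4.7] 0.006900491574054546
  [595.7 156.4   4.5] 2.109625902201394
  [594.3 155.9  10. ] 1.1642939067649845
Opad (array([148.8, 167.1]), (45.67183303833008, 52.300086975097656))
Opad (array([160.1, 253. ]), (39.36532974243164, 46.493099212646484))
Opad (array([226.6, 219.4]), (32.77305603027344, 33.18893051147461))
  [608.8 280.2   5.3] 0.002617503625201047
  [607.7 278.5   8.9] 1.9887043161929434
  [607.5 277.7   9.7] 1.0042470260557972
tea (array([247. ,  39.5]), (29.6256103515625, 32.92713928222656))
tea (array([250.2, 147.7]), (25.80071258544922, 27.13019371032715))
tea (array([304.9, 286.8]), (17.13713264465332, 17.858074188232422))
  [469.9 123.8   9.8] 0.26177677333896404
  [470.5 120.9  -5.8] 1.8683777065558007
  [469.4 121.9  21.4] 1.0866928331338455
B ((597.3572998046875, 140.65724182128906), (94.1875, 125.51250457763672), 6.233394145965576)
B ((599.8499145507812, 116.4385986328125), (94.14488983154297, 174.2659912109375), 6.182170391082764)
O ((598.4291381835938, 321.7861633300781), (93.95899200439453, 173.4703369140625), 13.850735664367676)
B ((600.1590576171875, 113.5635986328125), (93.34968566894531, 172.9705047607422), 6.027414798736572)Traceback (most recent call last):
  File "<stdin>", line 13, in <module>
  File "seg.py", line 8, in blob
    k=max(cv2.findContours(m,cv2.RETR_EXTERNAL,cv2.CHAIN_APPROX_NONE)[0],key=cv2.contourArea)
ValueError: max() iterable argument is empty
```

```bash
python3 - <<'E'
from seg import *
T=(cal("top"),cv2.imread("pics/top0.png")); W0,W1=ld("w0"),ld("w1")
for W,r in((W0,(225,275,95,160)),(W1,(230,275,190,245)),(T,(235,275,278,300))):
  for n,f in(("sleeve",blue),("white",white)):
    try:
        k=blob(W[1],r,f); q=np.array([plane(W[0],u,13)[:2] for u in k],np.float32); print(n,k.mean(0),cv2.minAreaRect(q))
    except ValueError: print(n,"none")
for W,r in((W1,(225,280,35,110)),(T,(330,372,270,305))):
    k=blob(W[1],r,white); print("case",k.mean(0),ell(k)); q=np.array([plane(W[0],u,20)[:2] for u in k],np.float32); print(cv2.minAreaRect(q))
a=W0[1][180:300,220:300];b=W1[1][250:370,220:300]; c=W1[1][30:150,220:300]
cv2.imwrite("pics/c1.png",cv2.resize(np.hstack([a,b,c]),None,fx=3.3,fy=3.3,interpolation=cv2.INTER_CUBIC))
E
```

```text
sleeve [252.6 120.8] ((465.2679748535156, 218.3810577392578), (28.164281845092773, 21.45238494873047), 78.36514282226562)
white [248.5 137.8] ((471.2154846191406, 240.11273193359375), (14.637410163879395, 19.68913459777832), 77.24951171875)
sleeve [255.2 215.5] ((465.2994384765625, 218.52822875976562), (27.530235290527344, 21.285032272338867), 79.35150146484375)
white [252.1 230.2] ((470.1460266113281, 240.58489990234375), (14.210681915283203, 21.713178634643555), 79.87401580810547)
sleeve [257.7 289.8] ((465.3549499511719, 215.11563110351562), (27.281761169433594, 20.35381507873535), 78.01451873779297)
white [246.4 287.4] ((471.2231140136719, 237.21389770507812), (13.906827926635742, 19.633028030395508), 89.15232849121094)
case [251.   71.1] (array([251.7,  72. ]), (47.23851776123047, 59.37708282470703))
((465.6029052734375, 31.281078338623047), (56.027984619140625, 45.046077728271484), 81.9857177734375)
case [352.2 287.8] (array([352. , 287.8]), (23.533016204833984, 29.693927764892578))
((466.2833557128906, 27.57937240600586), (53.33627700805664, 42.867130279541016), 88.09969329833984)
```

View pics/c1.png

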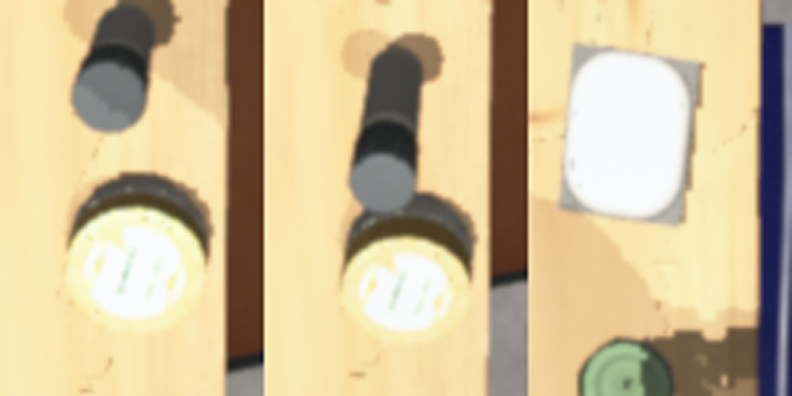

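```bash
python3 - <<'E'
from seg import *
W0,W1=ld("w0")[0],ld("w1")[0]; T=cal("top")
for n,a,b in(("glue",(253.3,209.4),(256.4,305.2)),("pot",(261.2,261.2),(263,338.8)),("sleeve",(252.6,120.8),(255.2,215.5)),("white",(248.5,137.8),(252.1,230.2))): print(n,*tri(W0,a,W1,b))
print("glue90",plane(W0,(253.3,209.4),90),plane(W1,(256.4,305.2),90)); print("pot35",plane(W0,(261.2,261.2),35),plane(W1,(263,338.8),35))
im=cv2.imread("pics/w1.png"); k=np.array([(575,45),(700,65),(684,224),(560,210)],float); k[:,0]-=528; k=k/3.3+[220,30]
print("case",[plane(W1,u,22) for u in k], plane(W1,k.mean(0),22),tri(W1,k.mean(0),T,(352,287.8)),tri(W1,k.mean(0),cal("side"),(281,264)))
E
for a in "459 308 200 -1.571"; do python3 go.py $a; done
```

```text
glue [460.4 312.1  89.9] 0.2941160219559407
pot [455.8 402.5  43.9] 0.07127818524459459
sleeve [465.4 218.3  12.1] 0.10612108918134085
white [470.5 239.5  15. ] 0.8244154521860491
glue90 [460.6 312.   90. ] [460.3 312.   90. ]
pot35 [456.3 407.2  35. ] [456.4 410.   35. ]
case [array([484. ,   0.6,  22. ]), array([439.6,   7. ,  22. ]), array([446.,  61.,  22.]), array([492. ,  56.1,  22. ])] [465.4  30.6  22. ] (array([465.9,  30. ,  24.6]), np.float64(2.0136499370697347)) (array([467.3,  29. ,  13.2]), np.float64(2.9123112694091247))
d [-166.5  -29.7  130. ] r [ 0.    -0.     0.002] rows 4.3 j [ 0.68  0.03 -0.24 -0.   -1.3  -0.68] t 1.7
```

```bash
python3 jog.py '-40 -7 47 0 0 0;-80 -14 94 0 0 0;-120 -21 140 0 0 0;-170 -31 180 0 0 0;-170 -31 180 0 0 0;-170 -31 200 0 0 0;-170 -31 200 0 0 0'; python3 go.py 460.4 312 54 -1.571
```

```text
clock: 2.4
position: [458.5, 311.2, 125.9]
ee_rot: [0.708, -0.706, 0.0, 0.005]
contact_force: [-0.5, -0.5, -0.5]
gripper_width: 85.7
grasp_force: 0.0
d [-1.2 -2.4 71.8] r [ 0.006 -0.007  0.003] rows 1.4 j [ 0.89  0.39 -0.32 -0.   -0.87 -0.88] t 2.4
```

```bash
python3 jog.py '-0.5 -1 35 0 0 0;-0.5 -1 68 0 0 0;-0.5 -1 74 0 0 0;-0.5 -1 75 0 0 0'; python3 jog.py '0 0 0 0 0 0;0 0 0 0 0 0;0 0 0 0 0 0;0 0 0 0 0 0;0 0 0 0 0 0;0 0 0 0 0 0' 15;python3 go.py 595.9 157.5 160 -1.571
```

```text
clock: 2.8
position: [461.9, 311.3, 55.7]
ee_rot: [0.708, -0.707, 0.0, 0.0]
contact_force: [-0.5, 0.3, 1.2]
gripper_width: 85.5
grasp_force: 0.0
clock: 3.4
position: [462.3, 311.4, 56.4]
ee_rot: [0.707, -0.707, 0.0, -0.001]
contact_force: [-0.8, -0.6, 5.4]
gripper_width: 24.9
grasp_force: 58.5
d [ 153.8 -133.7 -103.6] r [-0.001  0.001  0.001] rows 4.6 j [ 0.88  0.48 -0.39  0.   -0.69 -0.88] t 3.4
```

```bash
python3 jog.py '0 0 -40 0 0 0;0 0 -60 0 0 0;30 -27 -64 0 0 0;60 -54 -64 0 0 0;90 -81 -64 0 0 0;120 -107 -64 0 0 0;153 -133 -64 0 0 0;153 -133 -64 0 0 0;153 -133 -64 0 0 0;153 -133 -64 0 0 0';python3 go.py 595.6 157.8 60.5 -1.571
```

```text
clock: 4.4
position: [594.1, 158.3, 119.0]
ee_rot: [0.707, -0.707, -0.0, 0.0]
contact_force: [0.4, -0.4, -1.8]
gripper_width: 25.2
grasp_force: 59.0
d [ 0.5 -1.6 58.5] r [ 0.001 -0.     0.001] rows 1.2 j [ 0.52  0.48 -0.18 -0.   -0.9  -0.52] t 4.4
```

```bash
python3 jog.py '0 -1 30 0 0 0;0 -1 48 0 0 0;0 -1 54 0 0 0;0 -1 56 0 0 0;0 -1 57 0 0 0;0 -1 57 0 0 0'; python3 go.py 595.6 157.8 60.5 -1.571
```

```text
clock: 5.0
position: [596.3, 158.6, 63.3]
ee_rot: [0.707, -0.707, 0.0, -0.001]
contact_force: [-0.1, -0.2, -0.5]
gripper_width: 25.3
grasp_force: 59.0
d [0.8 0.7 2.8] r [-0.002  0.001  0.001] rows 0.1 j [ 0.52  0.55 -0.23  0.   -0.79 -0.52] t 5.0
```

```bash
python3 jog.py '0.5 0.5 1 0 0 0;0.5 0.5 2 0 0 0;0.5 0.5 2 0 0 0'; python3 jog.py '0 0 0.7 0 0 0;0 0 0.7 0 0 0'
```

```text
clock: 5.3
position: [595.3, 157.4, 60.5]
ee_rot: [-0.707, 0.707, -0.0, 0.0]
contact_force: [0.4, 0.0, -0.1]
gripper_width: 25.2
grasp_force: 59.0
clock: 5.5
position: [595.3, 157.3, 59.6]
ee_rot: [-0.707, 0.707, 0.0, -0.0]
contact_force: [-0.1, -0.3, -0.6]
gripper_width: 25.2
grasp_force: 59.0
```

```bash
python3 jog.py '0 0 0.7 0 0 0;0 0 0.7 0 0 0'; python3 jog.py '0 0 0.6 0 0 0;0 0 0.6 0 0 0'
```

```text
clock: 5.7
position: [595.4, 157.5, 59.4]
ee_rot: [0.707, -0.707, 0.0, -0.0]
contact_force: [-1.8, -0.1, 3.0]
gripper_width: 25.4
grasp_force: 59.2
clock: 5.9
position: [595.6, 157.5, 59.4]
ee_rot: [0.707, -0.707, 0.0, -0.0]
contact_force: [-2.2, -1.1, 6.1]
gripper_width: 25.1
grasp_force: 59.4
```

```bash
python3 jog.py '0 0 0 0 0 0;0 0 0 0 0 0;0 0 0 0 0 0;0 0 0 0 0 0' 60;  python3 jog.py '0 0 -20 0 0 0;0 0 -60 0 0 0;0 0 -100 0 0 0;0 0 -125 0 0 0;0 0 -125 0 0 0'; python3 go.py 467.1 227.2 110 -1.768
python3 - <<'E'
from h import *
C=cal("wrist"); im=camrig.get_image("wrist"); cv2.imwrite("pics/w2.png",im); np.savez("w2.npz",K=C[0],R=C[1],t=C[2])
E
```

```text
clock: 6.3
position: [595.2, 157.4, 58.0]
ee_rot: [-0.707, 0.707, 0.0, -0.0]
contact_force: [-0.6, 0.3, 0.3]
gripper_width: 60.2
grasp_force: 0.0
clock: 6.8
position: [597.6, 158.4, 188.2]
ee_rot: [0.707, -0.707, 0.002, -0.004]
contact_force: [0.7, 0.7, 1.1]
gripper_width: 60.2
grasp_force: 0.0
d [-68.6 131.1  77.3] r [-0.009  0.005  0.198] rows 3.3 j [ 0.52  0.42 -0.1   0.   -1.04 -0.52] t 6.8
```

View pics/w2.png

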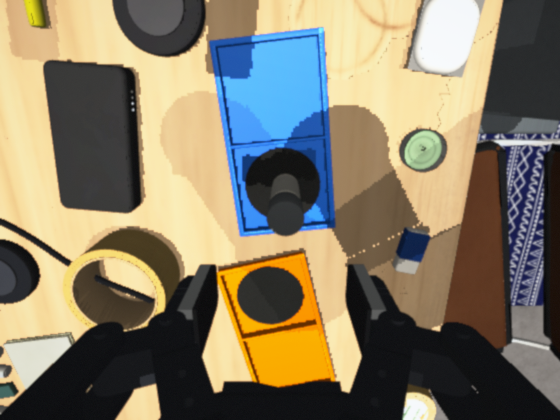

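The glue stick stands on the blue pad (base about (284,180), pad centre (283,185)). Next is the eraser.

```bash
python3 jog.py '-20 40 0 0 0 0.1;-40 80 20 0 0 0.197;-60 120 45 0 0 0.197;-68 131 75 0 0 0.197;-68 131 75 0 0 0.197;-68 131 75 0 0 0.197;-68 131 75 0 0 0.197'; python3 go.py 467.1 227.2 20.5 -1.768
```

```text
clock: 7.55
position: [465.6, 225.7, 109.0]
ee_rot: [-0.634, 0.773, -0.0, 0.001]
contact_force: [0.4, -1.2, 0.6]
gripper_width: 60.1
grasp_force: 0.0
d [-1.7 -1.  88.5] r [-0.001  0.001 -0.   ] rows 1.8 j [ 0.77  0.35 -0.44  0.   -0.78 -0.96] t 7.55
```

```bash
python3 jog.py '-1.5 -1 45 0 0 0;-1.5 -1 75 0 0 0;-1.5 -1 86 0 0 0;-1.5 -1 88 0 0 0;-1.5 -1 88 0 0 0'; python3 jog.py '0 0 0 0 0 0;0 0 0 0 0 0;0 0 0 0 0 0;0 0 0 0 0 0' 12;python3 go.py 604.4 74.6 100 -1.679
```

```text
clock: 8.05
position: [466.8, 227.2, 21.3]
ee_rot: [-0.634, 0.773, -0.0, 0.001]
contact_force: [-0.6, 0.6, 0.8]
gripper_width: 60.0
grasp_force: 0.0
clock: 8.45
position: [466.2, 227.3, 21.8]
ee_rot: [-0.634, 0.773, -0.0, 0.001]
contact_force: [-1.1, -0.3, 5.5]
gripper_width: 19.7
grasp_force: 59.0
d [ 122.6 -165.5  -78.2] r [-0.002  0.002 -0.088] rows 4.4 j [ 0.77  0.49 -0.51  0.   -0.56 -0.96] t 8.45
```

```bash
python3 jog.py '0 0 -40 0 0 0;20 -6 -65 0 0 0;60 -18 -78 0 0 -0.1;100 -30 -78 0 0 -0.2;146 -43 -78 0 0 -0.305;146 -43 -78 0 0 -0.305;138 -83 -78 0 0 -0.305;130 -123 -78 0 0 -0.305;122.5 -165 -78 0 0 -0.305;122.5 -165 -78 0 0 -0.305';python3 jog.py '0 0 0 0 0 0;0 0 0 0 0 0'; python3 go.py 604.4 74.6 24.5 -1.463
```

```text
clock: 9.45
position: [608.4, 75.0, 98.3]
ee_rot: [0.744, -0.668, 0.002, -0.002]
contact_force: [-1.4, -0.8, -1.3]
gripper_width: 19.9
grasp_force: 59.0
clock: 9.65
position: [602.3, 74.5, 98.1]
ee_rot: [0.744, -0.668, -0.0, 0.0]
contact_force: [-0.5, -0.4, 0.4]
gripper_width: 19.5
grasp_force: 59.0
d [ 0.1 -2.2 73.6] r [ 0.001 -0.     0.   ] rows 1.5 j [ 0.39  0.5  -0.22 -0.   -0.85 -0.28] t 9.65
```

```bash
python3 jog.py '0 -1.5 40 0 0 0;0 -1.5 62 0 0 0;0 -1.5 69 0 0 0;0 -1.5 72 0 0 0;0 -1.5 72 0 0 0';python3 jog.py '0 0 1.2 0 0 0;0 0 1.2 0 0 0';python3 jog.py '0 0 0.8 0 0 0;0 0 0.8 0 0 0'
```

```text
clock: 10.15
position: [605.1, 74.8, 27.3]
ee_rot: [0.744, -0.668, 0.0, -0.001]
contact_force: [0.3, 0.2, 0.2]
gripper_width: 19.9
grasp_force: 59.0
clock: 10.35
position: [605.4, 74.7, 26.2]
ee_rot: [0.744, -0.668, 0.0, -0.001]
contact_force: [0.7, -0.0, -0.3]
gripper_width: 20.1
grasp_force: 59.0
clock: 10.55
position: [605.2, 74.6, 24.8]
ee_rot: [0.744, -0.668, 0.0, -0.0]
contact_force: [-1.1, 0.1, 1.9]
gripper_width: 20.1
grasp_force: 59.2
```

```bash
python3 jog.py '0 0 0.6 0 0 0;0 0 0.6 0 0 0'; python3 jog.py '0 0 0 0 0 0;0 0 0 0 0 0;0 0 0 0 0 0' 36;python3 jog.py '0 0 -20 0 0 0;0 0 -60 0 0 0;0 0 -100 0 0 0;0 0 -120 0 0 0;0 0 -120 0 0 0'; python3 jog.py '0 0 0 0 0 0' 85; python3 go.py 456.3 407 200 -1.571
```

```text
clock: 10.75
position: [605.2, 74.5, 24.8]
ee_rot: [0.744, -0.668, 0.0, -0.0]
contact_force: [-2.3, -0.4, 4.6]
gripper_width: 20.2
grasp_force: 59.7
clock: 11.05
position: [604.8, 74.4, 23.5]
ee_rot: [0.744, -0.668, -0.0, 0.0]
contact_force: [-0.5, -0.7, -0.1]
gripper_width: 36.2
grasp_force: 0.0
clock: 11.55
position: [606.9, 75.0, 147.6]
ee_rot: [0.744, -0.668, 0.002, -0.003]
contact_force: [0.2, 0.7, -0.4]
gripper_width: 36.0
grasp_force: 0.0
clock: 11.65
position: [604.5, 74.4, 143.5]
ee_rot: [0.744, -0.668, -0.0, -0.0]
contact_force: [-1.0, 0.5, -0.4]
gripper_width: 49.7
grasp_force: 0.0
d [-346.6  111.6  -56.3] r [0.    0.    0.108] rows 7.4 j [ 0.39  0.45 -0.17 -0.   -0.95 -0.28] t 11.65
```

```bash
python3 jog.py '0 10 -45 0 0 0;-25 40 -75 0 0 0;-60 60 -100 0 0 0;-105 80 -106 0 0 0;-150 95 -106 0 0 0;-195 110 -106 0 0 0.108;-240 120 -106 0 0 0.108;-270 120 -106 0 0 0.108;-270 120 -106 0 0 0.108;-270 120 -106 0 0 0.108' 85
python3 jog.py '0 0 0 0 0 0;0 0 0 0 0 0'
python3 - <<'E'
from h import *
C=cal("wrist"); im=camrig.get_image("wrist"); cv2.imwrite("pics/w3.png",im); np.savez("w3.npz",K=C[0],R=C[1],t=C[2])
E
python3 go.py 456.3 407 200 -1.571
```

```text
clock: 12.65
position: [455.7, 330.0, 247.6]
ee_rot: [0.707, -0.707, 0.0, 0.002]
contact_force: [0.1, -0.3, 0.2]
gripper_width: 85.3
grasp_force: 0.0
clock: 12.85
position: [456.7, 328.8, 249.2]
ee_rot: [-0.707, 0.708, -0.0, -0.001]
contact_force: [-0.3, -0.6, 0.5]
gripper_width: 84.8
grasp_force: 0.0
d [-78.2   0.5  49.4] r [ 0.    -0.    -0.001] rows 1.8 j [ 0.91  0.28 -0.15 -0.   -1.15 -0.91] t 12.9
```

View pics/w3.png

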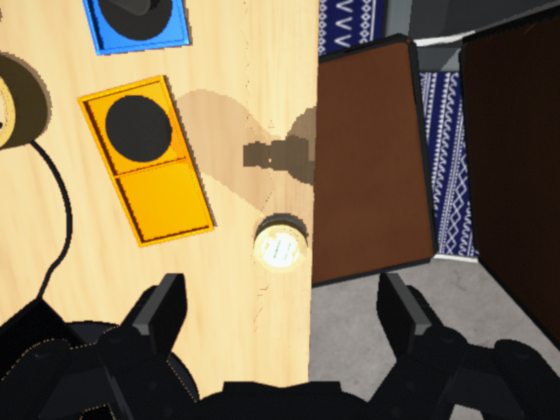

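The lid centre is at about (280,247) and the orange pad at (139,128). I'll refine both with masks.

```bash
python3 - <<'E'
from seg import *
W0,W3=ld("w0"),ld("w3")
def lid(W,r):
    x0,x1,y0,y1=r; c=W[1][y0:y1,x0:x1]; g=cv2.cvtColor(c,cv2.COLOR_BGR2HSV)
    # dark body + bright lid; edges on lid
    e=cv2.Canny(cv2.GaussianBlur(c,(3,3),0),40,100); return g,e
for W,r in((W0,(235,288,230,285)),(W3,(245,312,205,280))):
    g,e=lid(W,r)
    for T in(90,100,110,120):
        m=((g[...,0]>22)&(g[...,2]>150)).astype(np.uint8) if T==90 else ((g[...,1]<T)&(g[...,2]>150)).astype(np.uint8)
        m=cv2.morphologyEx(m,cv2.MORPH_OPEN,np.ones((3,3)))
        ks=cv2.findContours(m,cv2.RETR_EXTERNAL,cv2.CHAIN_APPROX_NONE)[0]
        k=max(ks,key=cv2.contourArea); h=cv2.convexHull(k); 
        if len(h)>5: q=cv2.fitEllipse(h); print(T,np.array(q[0])+[r[0],r[2]],q[1],plane(W[0],np.array(q[0])+[r[0],r[2]],35))
k=blob(W3[1],(100,178,88,166),dark);print("Opad",ell(k),tri(W0[0],(148.8,167.1),W3[0],ell(k)[0]),plane(W3[0],ell(k)[0],3.5))
k=blob(W3[1],(70,220,70,250),orange); q=np.array([plane(W3[0],u,12)[:2] for u in k],np.float32); print(cv2.minAreaRect(q))
E
```

```text
90 [258.6 263.7] (42.460880279541016, 49.26904296875) [460.  411.1  35. ]
90 [279.  249.8] (49.52042007446289, 52.503841400146484) [458.3 409.1  35. ]
100 [271.8 247.7] (80.72582244873047, 100.94990539550781) [466.3 406.6  35. ]
Opad (array([139. , 129.2]), (59.6944694519043, 68.54890441894531)) (array([607.9, 279.7,   7.6]), np.float64(0.09882349949936733)) [609.7 280.1   3.5]
((598.7418823242188, 321.7312316894531), (93.93501281738281, 173.6285858154297), 13.880387306213379)
```

```bash
python3 - <<'E'
from seg import *
im=ld("w3")[1]; cv2.imwrite("pics/c2.png",cv2.resize(im[200:290,240:330],None,fx=6,fy=6,interpolation=cv2.INTER_CUBIC))
E
```

```text
(no output)
```

View pics/c2.png

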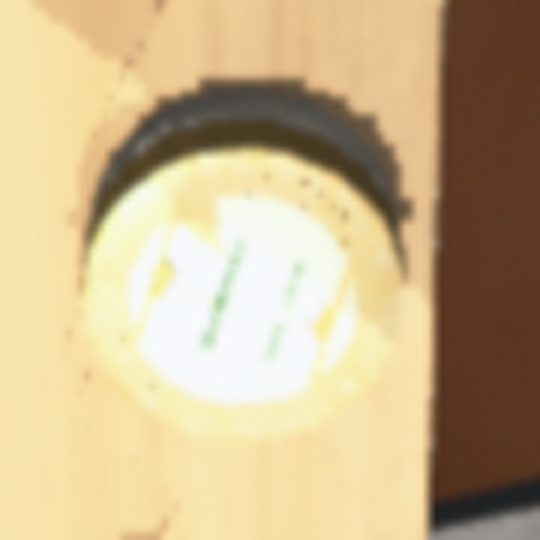

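```bash
python3 -c "
from seg import *
print(tri(ld('w0')[0],(261.2,261.2),ld('w3')[0],(280.3,248.5)),plane(ld('w3')[0],(280.3,248.5),35))"
python3 jog.py '-35 0 30 0 0 0;-60 0 70 0 0 0;-78 0 115 0 0 0;-78 0 145 0 0 0;-78 0 145 0 0 0;-78 0 145 0 0 0'; python3 go.py 457 407.5 27 -1.571
```

```text
(array([456.9, 411.6,  26.5]), np.float64(0.012761142757358816)) [456.8 407.6  35. ]
clock: 13.5
position: [457.2, 407.6, 105.3]
ee_rot: [-0.707, 0.707, -0.0, 0.0]
contact_force: [-0.4, -0.3, -0.1]
gripper_width: 85.1
grasp_force: 0.0
d [ 0.1  0.3 78.3] r [-0.001 -0.    -0.   ] rows 1.6 j [ 0.99  0.5  -0.2   0.   -0.87 -0.99] t 13.5
```

```bash
python3 jog.py '0 0 40 0 0 0;0 0 65 0 0 0;0 0 76 0 0 0;0 0 78 0 0 0;0 0 78 0 0 0'; python3 jog.py '0 0 0 0 0 0;0 0 0 0 0 0;0 0 0 0 0 0;0 0 0 0 0 0' 50;python3 go.py 609 280.2 90 -1.571
```

```text
clock: 14.0
position: [457.5, 408.8, 28.7]
ee_rot: [0.707, -0.707, -0.0, -0.002]
contact_force: [0.3, 0.5, 0.8]
gripper_width: 85.2
grasp_force: 0.0
clock: 14.4
position: [457.5, 409.2, 29.1]
ee_rot: [0.707, -0.707, -0.0, -0.002]
contact_force: [-0.4, 0.1, 5.9]
gripper_width: 59.3
grasp_force: 65.2
d [ 128.9 -151.6  -60.9] r [-0.003  0.003  0.001] rows 4.2 j [ 0.99  0.59 -0.27  0.   -0.71 -0.99] t 14.4
```

```bash
python3 jog.py '0 0 -40 0 0 0;10 -10 -60 0 0 0;40 -45 -60 0 0 0;70 -80 -60 0 0 0;100 -115 -60 0 0 0;128 -151 -60 0 0 0;128 -151 -60 0 0 0;128 -151 -60 0 0 0;128 -151 -60 0 0 0'; python3 go.py 609 280.2 33.5 -1.571
```

```text
clock: 15.3
position: [606.8, 280.3, 86.7]
ee_rot: [0.707, -0.707, -0.0, 0.0]
contact_force: [-0.2, -0.7, -1.6]
gripper_width: 59.2
grasp_force: 65.2
d [ 0.1 -2.2 53.2] r [ 0.    -0.     0.001] rows 1.1 j [ 0.67  0.6  -0.07 -0.   -0.91 -0.67] t 15.3
```

```bash
python3 jog.py '-0.5 -1.5 30 0 0 0;-0.5 -1.5 45 0 0 0;-0.5 -1.5 50 0 0 0;-0.5 -1.5 51 0 0 0;-0.5 -1.5 51 0 0 0'; python3 jog.py '0 0 1 0 0 0;0 0 1 0 0 0'; python3 jog.py '0 0 0.8 0 0 0;0 0 0.8 0 0 0'
```

```text
clock: 15.8
position: [609.1, 281.1, 36.3]
ee_rot: [0.707, -0.707, 0.0, -0.0]
contact_force: [0.1, 0.8, 0.5]
gripper_width: 59.8
grasp_force: 65.2
clock: 16.0
position: [609.3, 280.7, 35.5]
ee_rot: [0.707, -0.707, 0.0, -0.001]
contact_force: [0.2, -0.4, -0.1]
gripper_width: 59.3
grasp_force: 65.2
clock: 16.2
position: [609.1, 280.4, 34.2]
ee_rot: [-0.707, 0.707, -0.0, 0.0]
contact_force: [0.5, -0.0, -1.1]
gripper_width: 59.5
grasp_force: 65.2
```

```bash
python3 jog.py '0 0 0.7 0 0 0;0 0 0.7 0 0 0';python3 go.py 609 281 32.4 -1.571
```

```text
clock: 16.4
position: [608.9, 280.4, 33.1]
ee_rot: [-0.707, 0.707, 0.0, -0.0]
contact_force: [0.2, -0.1, -1.5]
gripper_width: 59.4
grasp_force: 65.2
d [-0.6 -0.1  0.7] r [ 0. -0.  0.] rows 0.0 j [ 0.67  0.66 -0.1  -0.   -0.8  -0.67] t 16.4
```

```bash
python3 jog.py '0 0 0.7 0 0 0;0 0 0.7 0 0 0';python3 jog.py '0 0 0.7 0 0 0;0 0 0.7 0 0 0'
```

```text
clock: 16.6
position: [608.9, 280.4, 32.4]
ee_rot: [-0.707, 0.707, 0.0, -0.0]
contact_force: [-0.2, -0.5, -1.4]
gripper_width: 59.5
grasp_force: 65.2
clock: 16.8
position: [609.0, 280.4, 32.2]
ee_rot: [0.707, -0.707, 0.0, -0.0]
contact_force: [-1.7, -0.8, 1.4]
gripper_width: 59.5
grasp_force: 65.6
```

```bash
python3 jog.py '0 0 0 0 0 0;0 0 0 0 0 0;0 0 0 0 0 0' 85;python3 jog.py '0 0 -25 0 0 0;0 0 -70 0 0 0;0 0 -115 0 0 0;0 0 -160 0 0 0;40 30 -200 0 0 0;80 55 -210 0 0 0;80 70 -210 0 0 0;80 70 -210 0 0 0;80 70 -210 0 0 0'
python3 - <<'E'
from h import *
C=cal("wrist"); im=camrig.get_image("wrist"); cv2.imwrite("pics/w4.png",im); np.savez("w4.npz",K=C[0],R=C[1],t=C[2])
E
```

```text
clock: 17.1
position: [609.1, 280.5, 31.8]
ee_rot: [-0.707, 0.707, -0.0, 0.0]
contact_force: [-0.2, 0.8, -0.7]
gripper_width: 85.0
grasp_force: 0.0
clock: 18.0
position: [539.0, 200.5, 242.4]
ee_rot: [0.707, -0.707, 0.0, -0.001]
contact_force: [0.1, -0.0, -0.1]
gripper_width: 85.1
grasp_force: 0.0
```

View pics/w4.png

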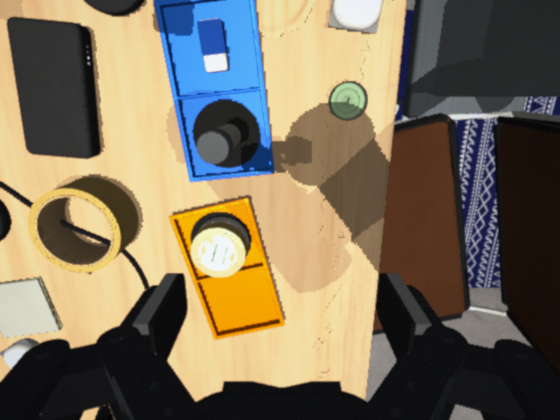

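Eraser is flat in the blue tray (214,45), glue upright on its pad, the pot on the orange pad (lid centre about (219,250)), tea light at (348,99). I'll measure lid and tea light.

```bash
python3 - <<'E'
from seg import *
W1,W4=ld("w1"),ld("w4")
k=blob(W4[1],(180,258,215,285),lambda h,s,v:(s<175)&(v>140)); e=ell(k); print("lid",e,plane(W4[0],e[0],38.5),k.min(0),k.max(0))
for g in((lambda h,s,v:(h>40)&(h<85)&(s>50)),):
    k=blob(W4[1],(320,375,72,128),g); e=ell(k); print("tea",e,plane(W4[0],e[0],14),k.min(0),k.max(0),tri(W4[0],e[0],W1[0],(250.2,147.7)))
im=W4[1]; cv2.imwrite("pics/c3.png",np.hstack([cv2.resize(im[205:285,180:260],None,fx=5,fy=5,interpolation=cv2.INTER_CUBIC),cv2.resize(im[60:140,310:390],None,fx=5,fy=5,interpolation=cv2.INTER_CUBIC)]))
E
```

```text
lid (array([218.5, 253.2]), (50.05555725097656, 56.407554626464844)) [606.7 280.5  38.5] [191 228] [246 278]
tea (array([348.1, 101. ]), (33.84446716308594, 37.06247329711914)) [471.1 123.1  14. ] [331  83] [365 119] (array([470.1, 123.5,   9.3]), np.float64(0.6463600965614809))
```

View pics/c3.png

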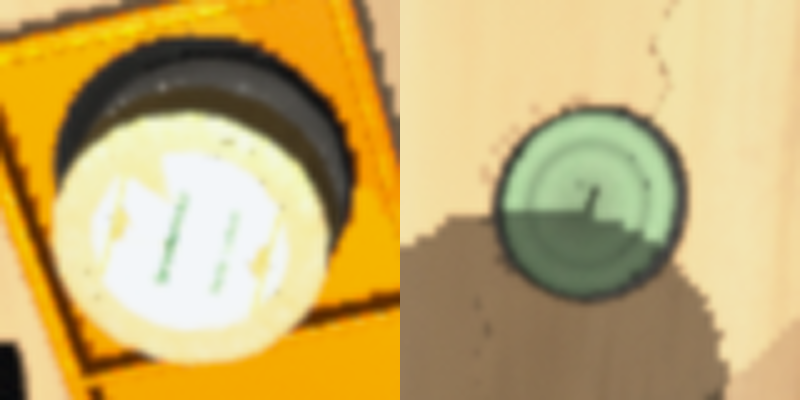

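```bash
python3 - <<'E'
from seg import *
W4=ld("w4")
k=blob(W4[1],(160,295,185,350),orange); q=np.array([plane(W4[0],u,12)[:2] for u in k],np.float32); print(cv2.minAreaRect(q))
print(plane(W4[0],(218.3,252.3),38.5))
print(plane(W4[0],(348.1,100.5),14.5))
E
python3 go.py 470.3 123.4 90 -1.571
```

```text
((599.223876953125, 321.2476806640625), (93.05325317382812, 174.83860778808594), 13.819358825683594)
[606.8 279.4  38.5]
[471.2 122.7  14.5]
d [ 77.4  69.1 151.8] r [-0.  0.  0.] rows 3.7 j [ 0.64  0.31 -0.13  0.   -1.14 -0.64] t 18.05
```

```bash
python3 jog.py '25 22 40 0 0 0;50 45 80 0 0 0;77 69 120 0 0 0;77 69 150 0 0 0;77 69 152 0 0 0;77 69 152 0 0 0' 70; python3 go.py 470.4 123.2 20 -1.571
```

```text
clock: 18.65
position: [471.3, 124.2, 89.5]
ee_rot: [0.708, -0.707, 0.0, 0.001]
contact_force: [1.2, 0.4, 0.3]
gripper_width: 70.1
grasp_force: 0.0
d [ 1.   0.8 69.5] r [ 0.    -0.001  0.001] rows 1.4 j [ 0.59  0.34 -0.53  0.   -0.7  -0.59] t 18.65
```

```bash
python3 jog.py '1 0 40 0 0 0;1 0 60 0 0 0;1 0 67 0 0 0;1 0 68 0 0 0;1 0 68 0 0 0'; python3 jog.py '0 0 0 0 0 0;0 0 0 0 0 0;0 0 0 0 0 0;0 0 0 0 0 0' 28;python3 go.py 608 280.2 110 -1.571
```

```text
clock: 19.15
position: [471.6, 123.6, 23.1]
ee_rot: [0.707, -0.707, 0.0, -0.002]
contact_force: [0.3, 0.6, -0.8]
gripper_width: 70.0
grasp_force: 0.0
clock: 19.55
position: [470.6, 122.9, 23.3]
ee_rot: [0.707, -0.707, 0.0, -0.001]
contact_force: [-2.2, 0.4, 7.1]
gripper_width: 34.5
grasp_force: 59.0
d [-157.3 -137.6  -86.3] r [-0.002  0.001  0.001] rows 4.5 j [ 0.59  0.45 -0.59  0.   -0.52 -0.59] t 19.55
```

```bash
python3 jog.py '0 0 -45 0 0 0;-30 0 -80 0 0 0;-75 -2 -90 0 0 0;-120 -10 -90 0 0 0;-150 -45 -90 0 0 0;-157 -90 -90 0 0 0;-157 -137 -90 0 0 0;-157 -137 -90 0 0 0;-157 -137 -90 0 0 0;-157 -137 -90 0 0 0'; python3 go.py 608 280.2 65 -1.571
```

```text
clock: 20.55
position: [606.0, 279.0, 111.8]
ee_rot: [-0.707, 0.707, 0.0, -0.001]
contact_force: [-0.1, 0.1, 0.9]
gripper_width: 34.3
grasp_force: 60.2
d [-1.3 -2.1 46.8] r [ 0.001 -0.     0.   ] rows 0.9 j [ 0.67  0.57 -0.05 -0.   -0.95 -0.67] t 20.55
```

```bash
python3 jog.py '-0.5 -1 25 0 0 0;-0.5 -1 40 0 0 0;-0.5 -1 44 0 0 0;-0.5 -1 44 0 0 0'; python3 jog.py '0 0 0 0 0 0;0 0 0 0 0 0'; python3 jog.py '0 0 1.5 0 0 0;0 0 1.5 0 0 0'; python3 go.py 608 280.2 61.5 -1.571
```

```text
clock: 20.95
position: [607.2, 279.7, 67.3]
ee_rot: [0.707, -0.707, -0.0, 0.001]
contact_force: [-0.1, 0.0, 0.4]
gripper_width: 34.5
grasp_force: 60.2
clock: 21.15
position: [608.4, 280.3, 68.9]
ee_rot: [0.707, -0.707, 0.0, -0.001]
contact_force: [0.7, 0.5, -0.3]
gripper_width: 34.5
grasp_force: 60.2
clock: 21.35
position: [608.0, 280.0, 66.6]
ee_rot: [-0.707, 0.707, 0.0, 0.0]
contact_force: [-0.6, -0.6, 0.0]
gripper_width: 34.2
grasp_force: 60.2
d [-0.2  0.   5.1] r [-0.  0.  0.] rows 0.1 j [ 0.67  0.62 -0.08 -0.   -0.87 -0.67] t 21.35
```

```bash
python3 jog.py '0 0 2 0 0 0;0 0 3.5 0 0 0;0 0 3.5 0 0 0'; python3 jog.py '0 0 0.8 0 0 0;0 0 0.8 0 0 0';  python3 jog.py '0 0 0.8 0 0 0;0 0 0.8 0 0 0'
```

```text
clock: 21.65
position: [607.8, 279.8, 62.4]
ee_rot: [-0.707, 0.707, 0.0, -0.0]
contact_force: [-0.8, -0.5, 1.0]
gripper_width: 34.4
grasp_force: 60.2
clock: 21.85
position: [607.9, 279.9, 61.9]
ee_rot: [0.707, -0.707, -0.0, 0.0]
contact_force: [0.5, -0.0, -0.6]
gripper_width: 34.4
grasp_force: 60.2
clock: 22.05
position: [607.9, 280.0, 61.1]
ee_rot: [0.707, -0.707, -0.0, 0.0]
contact_force: [-1.2, 0.0, -0.3]
gripper_width: 34.4
grasp_force: 60.2
```

```bash
python3 jog.py '0 0 0.7 0 0 0;0 0 0.7 0 0 0'; python3 jog.py '0 0 0.6 0 0 0;0 0 0.6 0 0 0'
```

```text
clock: 22.25
position: [608.0, 279.9, 61.0]
ee_rot: [0.707, -0.707, 0.0, -0.0]
contact_force: [-1.2, -0.8, 2.8]
gripper_width: 34.1
grasp_force: 60.5
clock: 22.45
position: [608.0, 279.9, 60.9]
ee_rot: [0.707, -0.707, 0.0, -0.0]
contact_force: [-1.9, -1.1, 5.0]
gripper_width: 34.1
grasp_force: 60.8
```

```bash
python3 jog.py '0 0 0 0 0 0;0 0 0 0 0 0;0 0 0 0 0 0' 70;python3 jog.py '0 0 -25 0 0 0;0 0 -70 0 0 0;0 0 -115 0 0 0;20 20 -160 0 0 0;60 35 -180 0 0 0;80 70 -180 0 0 0;80 70 -180 0 0 0;80 70 -180 0 0 0'
python3 - <<'E'
from seg import *
C=cal("wrist"); im=camrig.get_image("wrist"); cv2.imwrite("pics/w5.png",im); np.savez("w5.npz",K=C[0],R=C[1],t=C[2])
c=proj(C,(608,280,50)).astype(int); print(c); a=im[c[1]-55:c[1]+55,c[0]-55:c[0]+55]; 
c2=proj(C,(466,30,20)).astype(int); print(c2)
cv2.imwrite("pics/c4.png",cv2.resize(a,None,fx=5,fy=5,interpolation=cv2.INTER_CUBIC))
E
```

```text
clock: 22.75
position: [607.9, 279.9, 59.5]
ee_rot: [-0.707, 0.707, 0.0, -0.0]
contact_force: [-0.9, -0.1, -0.5]
gripper_width: 69.6
grasp_force: 0.0
clock: 23.55
position: [537.6, 199.5, 240.4]
ee_rot: [-0.707, 0.707, -0.0, 0.001]
contact_force: [0.5, -0.2, 0.2]
gripper_width: 69.9
grasp_force: 0.0
[213 259]
[360  -6]
```

View pics/c4.png

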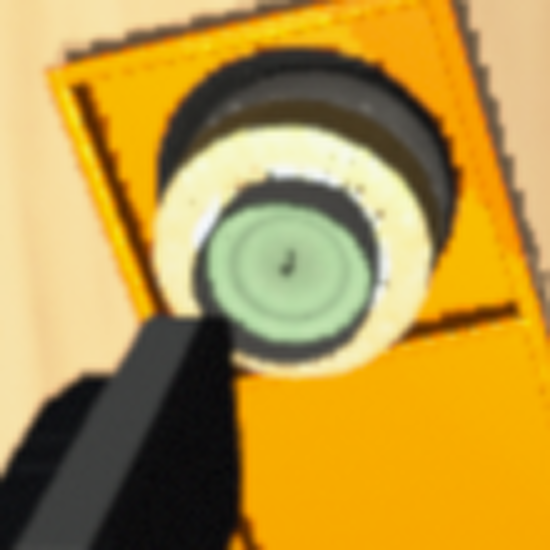

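The tea light stands on the lid; lid centre at crop (293,250), wax centre at crop (289,274). I'll compute the offset and look towards the case.

```bash
python3 - <<'E'
from seg import *
C,im=ld("w5"); o=np.array([213-55,259-55])
print("lid",plane(C,o+np.array((293.5,250))/5,38.5))
k=blob(im,(190,245,235,280),green); e=ell(k); print(e[0],"tea",plane(C,e[0],53),plane(C,e[0],51))
E
python3 go.py 465.5 30.6 110 -1.70
```

```text
lid [606.8 279.4  38.5]
[216. 259.] tea [604.7 277.9  53. ] [605.2 279.   51. ]
d [169.6  72.9 130. ] r [-0.001  0.     0.129] rows 4.5 j [ 0.64  0.3  -0.13  0.   -1.13 -0.64] t 23.6
```

```bash
python3 jog.py '45 15 0 0 0 0.129;90 35 10 0 0 0.129;130 55 40 0 0 0.129;160 70 80 0 0 0.129;169.5 73 125 0 0 0.129;169.5 73 130 0 0 0.129;169.5 73 130 0 0 0.129;169.5 73 130 0 0 0.129' 85; python3 go.py 465.7 30.4 24 -1.70
```

```text
clock: 24.4
position: [467.7, 32.0, 111.5]
ee_rot: [-0.661, 0.751, -0.001, 0.002]
contact_force: [0.9, 0.2, 0.6]
gripper_width: 84.8
grasp_force: 0.0
d [ 1.9  2.1 87.5] r [-0.004  0.001  0.002] rows 1.8 j [ 0.42  0.28 -0.55  0.   -0.74 -0.54] t 24.4
```

```bash
python3 jog.py '1 1 40 0 0 0;1 1 70 0 0 0;1 1 84 0 0 0;1 1 87 0 0 0;1 1 87 0 0 0'; python3 jog.py '0 0 0 0 0 0;0 0 0 0 0 0' ; python3 go.py 465.7 30.4 24 -1.70
```

```text
clock: 24.9
position: [465.7, 30.8, 24.0]
ee_rot: [-0.661, 0.751, -0.001, 0.001]
contact_force: [0.7, -0.0, -0.1]
gripper_width: 84.8
grasp_force: 0.0
clock: 25.1
position: [465.0, 30.2, 24.3]
ee_rot: [-0.66, 0.751, -0.001, 0.002]
contact_force: [-0.1, -0.1, 0.6]
gripper_width: 85.0
grasp_force: 0.0
d [-0.3 -0.7  0.3] r [-0.003  0.002  0.001] rows 0.0 j [ 0.41  0.43 -0.64  0.   -0.5  -0.54] t 25.1
```

```bash
python3 jog.py '0 0 0 0 0 0;0 0 0 0 0 0;0 0 0 0 0 0;0 0 0 0 0 0' 36; python3 jog.py '0 0 -30 0 0 0;0 0 -60 0 0 0;0 0 -86 0 0 0;0 0 -86 0 0 0'; python3 go.py 470 250 110 -1.329; python3 go.py 480 362.5 110 -1.329; python3 go.py 588.5 362.5 110 -1.329
```

```text
clock: 25.5
position: [464.3, 29.7, 23.8]
ee_rot: [-0.66, 0.751, -0.0, 0.0]
contact_force: [-2.0, -0.0, 7.8]
gripper_width: 42.2
grasp_force: 60.1
clock: 25.9
position: [466.0, 30.3, 112.2]
ee_rot: [-0.66, 0.751, -0.001, 0.004]
contact_force: [0.8, 0.8, 0.1]
gripper_width: 42.0
grasp_force: 61.7
d [-218.4   24.2    2.8] r [-0.008  0.002 -0.37 ] rows 4.4 j [ 0.41  0.27 -0.56  0.   -0.73 -0.54] t 25.9
d [-331.2   28.6    3.2] r [-0.008  0.002 -0.37 ] rows 6.6 j [ 0.41  0.27 -0.56  0.   -0.73 -0.54] t 25.9
d [-345.1  -79.     4. ] r [-0.008  0.002 -0.37 ] rows 7.1 j [ 0.41  0.27 -0.56  0.   -0.73 -0.54] t 25.9
```

```bash
python3 jog.py '-45 4 0 0 0 -0.1;-90 8 0 0 0 -0.2;-135 12 0 0 0 -0.3;-180 16 0 0 0 -0.37;-225 20 0 0 0 -0.37;-270 25 0 0 0 -0.37;-310 28 0 0 0 -0.37;-333 10 0 0 0 -0.37;-339 -35 0 0 0 -0.37;-345 -79 0 0 0 -0.37';python3 jog.py '0 0 0 0 0 0;0 0 0 0 0 0;0 0 0 0 0 0'; python3 go.py 588.5 362.5 32 -1.329
```

```text
clock: 26.9
position: [586.7, 362.6, 107.3]
ee_rot: [0.788, -0.616, -0.0, 0.001]
contact_force: [1.0, 0.4, 0.4]
gripper_width: 42.1
grasp_force: 61.6
clock: 27.2
position: [585.4, 360.9, 107.7]
ee_rot: [0.787, -0.617, -0.0, 0.001]
contact_force: [0.1, 0.6, -0.1]
gripper_width: 42.3
grasp_force: 61.7
d [-0.9 -3.6 75.7] r [ 0.003 -0.001 -0.001] rows 1.5 j [ 0.79  0.6   0.01 -0.   -0.98 -0.55] t 27.2
```

```bash
python3 jog.py '-0.5 -2 40 0 0 0;-0.5 -2 64 0 0 0;-0.5 -2 72 0 0 0;-0.5 -2 74 0 0 0;-0.5 -2 74 0 0 0'; python3 jog.py '0 0 0 0 0 0;0 0 0 0 0 0'; python3 go.py 588.5 362.5 27.5 -1.329
```

```text
clock: 27.7
position: [588.6, 363.2, 36.1]
ee_rot: [0.787, -0.617, 0.0, -0.001]
contact_force: [0.8, -0.0, 0.4]
gripper_width: 42.5
grasp_force: 61.6
clock: 27.9
position: [589.0, 363.1, 36.6]
ee_rot: [0.787, -0.617, 0.0, -0.001]
contact_force: [-1.0, -0.0, -0.9]
gripper_width: 42.2
grasp_force: 61.6
d [0.5 0.6 9.1] r [-0.003  0.001 -0.001] rows 0.2 j [ 0.79  0.69 -0.04  0.   -0.84 -0.54] t 27.9
```

```bash
python3 jog.py '0.4 0.4 4 0 0 0;0.4 0.4 6.5 0 0 0;0.4 0.4 6.5 0 0 0'; python3 jog.py '0 0 0.8 0 0 0;0 0 0.8 0 0 0';  python3 jog.py '0 0 0.8 0 0 0;0 0 0.8 0 0 0';  python3 jog.py '0 0 0.7 0 0 0;0 0 0.7 0 0 0'
```

```text
clock: 28.2
position: [587.8, 361.7, 27.8]
ee_rot: [0.787, -0.617, -0.0, 0.001]
contact_force: [-0.2, -0.6, -0.5]
gripper_width: 42.4
grasp_force: 61.6
clock: 28.4
position: [588.1, 362.0, 27.4]
ee_rot: [0.787, -0.617, 0.0, 0.0]
contact_force: [0.2, -1.0, -0.7]
gripper_width: 42.0
grasp_force: 61.6
clock: 28.6
position: [588.2, 362.1, 27.0]
ee_rot: [0.787, -0.617, 0.0, -0.0]
contact_force: [-0.9, 0.4, 0.8]
gripper_width: 42.0
grasp_force: 61.8
clock: 28.8
position: [588.2, 362.1, 27.0]
ee_rot: [0.787, -0.617, 0.0, -0.0]
contact_force: [-1.4, -1.6, 4.7]
gripper_width: 42.1
grasp_force: 62.4
```

```bash
python3 jog.py '0 0 0 0 0 0;0 0 0 0 0 0' 49; python3 jog.py '0 0 -10 0 0 0;0 0 -40 0 0 0;0 0 -90 0 0 0;0 0 -140 0 0 0;0 0 -190 0 0 0;60 60 -210 0 0 0;100 100 -210 0 0 0;100 120 -210 0 0 0;100 120 -210 0 0 0'; python3 - <<'E'
from h import *
w=camrig.get_image("wrist"); t=camrig.get_image("top"); C=cal("wrist"); cv2.imwrite("pics/w6.png",w)
cv2.imwrite("pics/t6.png",np.hstack([cv2.resize(w[:,:420],(400,400)),cv2.resize(t[180:310,140:270],(400,400))]))
E
```

```text
clock: 29.0
position: [588.1, 362.0, 25.8]
ee_rot: [0.787, -0.617, -0.0, -0.0]
contact_force: [-0.0, 0.2, -0.1]
gripper_width: 49.0
grasp_force: 0.0
clock: 29.9
position: [491.9, 232.4, 237.3]
ee_rot: [0.786, -0.618, -0.001, 0.0]
contact_force: [0.7, 0.8, 0.1]
gripper_width: 49.2
grasp_force: 0.0
```

View pics/t6.png

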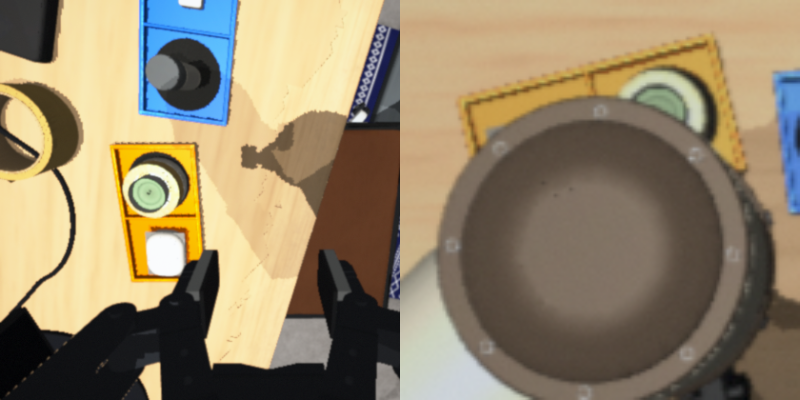

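The wrist picture shows the tea light on the pot (150,192), the case flat in its compartment (165,255), and the glue stick upright on the blue pad (175,75). Everything is in place and the gripper is clear, so I'm handing in.

```bash
python3 jog.py '0 0 0 0 0 0;0 0 0 0 0 0;0 0 0 0 0 0'; python3 -c "
from bench import arm, camrig, probe_bus
print(arm.job_done())"
```

```text
clock: 30.3
position: [496.2, 237.2, 235.5]
ee_rot: [0.787, -0.617, -0.0, 0.0]
contact_force: [-0.7, 0.1, 0.8]
gripper_width: 48.9
grasp_force: 0.0
the job is handed in; nothing more can be done
None
```

Both kits are made up as asked and the job was handed in at about 30 s, with the tea light measured within about 2 mm of the centre of the pot's lid; no verdict came back.

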